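Tip loose standoffs from a scoop into their own tray compartment

ROBOT

A 6-joint arm with a two-finger parallel gripper is mounted at the origin on a cart in front of the work surface, level with it; the furniture and walls round the work are solid. World frame = base frame: x ahead of the robot, y to its left, z up, the work surface at z = 0. Lengths are in mm, angles in rad, forces in N, time in s.
With the tool pointing down it reaches from about 300 to 775 mm from the base axis. Payload 14.6 kg.
Tool frame: the origin (TCP) lies at the very end of the fingers, on their centre line; the grasp point (between the pads) lies 19 mm behind it; z points along the fingers, y is the direction in which the jaws open and shut (so a half turn about z gives the same grasp; the last joint's range is limited). The gripper opens to 94 mm and grips with 3 to 60 N. Pads are 16 mm wide; open, the fingers measure 119 mm over their backs; the gripper's body (75 mm by 177 mm) begins 78 mm behind the grasp point.
Start: joints at [1.204, 0.3, 1.521, -0, 1.321, -0.067], TCP at [162.428, 525.458, 205.446] pointing down, gripper open.
Joint ranges: [-3.03, 3.03], [-0.79, 2.21], [0.23, 2.52], [-1.04, 4.18], [0, 3.07], [-2.55, 2.55]. Speed limits (rad/s): [2.22, 2.22, 2.57, 3.14, 3.14, 3.14].

INTERFACE

Orientations are given as [roll, pitch, yaw] about the fixed x, y, z axes, in that order (R = Rz(yaw) Ry(pitch) Rx(roll)).
In Python, from cell import manip gives the robot as it stands.
- The arm moves only by the shell command python3 -m inch 'ROWS' [FORCE]. ROWS is a JSON object of lists of equal length, an entry for each row: "grip": the opening, from -1 (shut) to 1 (fully open), so that 0 is half open; "travel": the shift along the world's x, y, z in cm, a list of three; "turn": the turn, a rotation vector about the world's x, y, z in degrees, a list of three. A call has 1 to 10 rows; each row is the pose to reach, as a shift and turn from the pose measured when the call began; what a row does not reach only later rows make up. A row lasts 1/8 s, in which the tool goes at most 62.5 mm and 10.7 degrees, less where a joint would pass 70% of its speed; a pose out of reach is approached as far as the arm can. A call with a gripper value outside its range is refused whole. The fingers move at their own pace and stop on an object; FORCE is the grip in N (left out, the last holds). Time passes only in rows, so rows that repeat a pose let the fingers close. It gives the time, the measured TCP pose, the force and the opening at its end, in the units of the state.
- manip.read_state(): the state, without advancing time (a new reading comes with each control period).
- manip.camera(name): name is "side" or "top" or "wrist"; returns (picture, depth): 420x560x3 uint8, red, green, blue; 420x560 float32, mm along the optical axis (not along the pixel's ray), 0 where there is no reading.
- manip.calibration(name): a dict with "fx", "fy", "cx", "cy" (pixels), "world_from_camera" (4x4, takes a point from camera to world coordinates). Camera axes: x right, y up, looking along -z (the intrinsics and any distortion apply to the point x, -y, -z); pixel columns grow to the right and rows downward; lengths in mm; the calibration is good to about 2 mm. The wrist camera is an equidistant fisheye: a pixel r from the principal point sees the ray r / f radians off the axis. A picture is of the moment at which its call begins: read the wrist's pose just before it. calibration takes no time and is no camera call; for the wrist camera it gives the pose at the moment of the call.
- manip.sign_off(): hands the job in, once; it reports no verdict.
Trained networks look in the newest picture that a camera, given by its name, has taken for a name from the list of things; names that differ only in an ending like _2 or _b are one class to them, and where a whole thing is asked for, a point or a joint stands for the part that bears it (a point fixed in the world has none). Each returns a list of dicts, best first, with "p" (0 to 1); they miss things now and then, are a little off and sometimes report something else, mostly with a low value. They report only what shows in the picture. A call takes as long as a camera call.
- manip.look_for(camera, label): "bbox" ([left, top, right, bottom] in pixels, round what is visible of it).
The state is a dict: "clock": time; "joints": joint angles; "qd": joint speeds; "effort": joint torques, N m; "eef_pos": TCP position; "eef_rot": TCP orientation; "wrist_force": force on the tool from outside, world axes, zero at the start; "moment": the same for the moment, N m; "finger_gap": finger opening in mm.
Only numpy, scipy, OpenCV 4.12 (cv2) and the standard library are available. Lean on these libraries where they do the work, as an engineer would, in place of code of your own. Each camera call takes 0.05 s, during which the arm holds its last target.

TASK

Pick up the small metal scoop, tip its four brass standoffs into the tray compartment that has the same kind of standoff fixed in it as a sample, and set the empty scoop back down upright and flat on the bench. All four must land inside that compartment; do not touch any standoff with the fingers, and leave the other things on the bench where they are.

Things in the scene. Friction and masses are not known exactly. Their poses are not given: they have to be found in the camera images.
- scoop_center (a point): centre, half-way up (16 mm), of an open flat-bottomed dark steel scoop, 100 (x) x 46 (y) x 32 mm high, sheet 2 mm, 100 g; z up. Its parallel side walls, 32 mm high from the closed +x end to x = -20 mm, then falling to 14 mm at the mouth, can be gripped across the 46 mm from outside, from above. Its -x end is open, with no lip
- scoop_mouth (a point): middle of the edge of the scoop's open mouth, on its floor (50 mm from its centre along its -x, 2 mm above its underside); axes as scoop_center. Standoffs start to slide out when the mouth is tipped 16 to 25 degrees down; by 30 to 40 all have left
- tray: grey plastic tray, fixed, 137 (x) x 204 (y) x 34 mm high, 2 x 3 square compartments 64 x 64 mm inside at 67 mm pitch; walls, dividers (as high as the rim) and floor 3 mm. Origin: centre of its underside; -x side, with three card holders, looks to the robot, +y left. Each floor has a grey liner; five liners carry one sample part each, one is bare. A microscope stands behind and overhangs the bench beyond it
- liner_standoff: thin grey square liner, 63 x 63 x 2 mm, fixed on the floor of one tray compartment, with one sample part fixed at its middle: a brass standoff (same as the four in the scoop), 8 mm high. THIS is the compartment wanted. Origin: centre of the compartment, on its floor, 31 mm below the rim; axes as the tray's. Which compartment it is in changes each time
- liner_heatsink: thin grey square liner, 63 x 63 x 2 mm, fixed on the floor of one tray compartment, with one sample part fixed at its middle: a white finned heatsink, 14 mm high. Origin: centre of the compartment, on its floor, 31 mm below the rim; axes as the tray's. Which compartment it is in changes each time
- liner_coil: thin grey square liner, 63 x 63 x 2 mm, fixed on the floor of one tray compartment, with one sample part fixed at its middle: a copper-wound ring inductor, 11 mm high. Origin: centre of the compartment, on its floor, 31 mm below the rim; axes as the tray's. Which compartment it is in changes each time
- liner_capacitor: thin grey square liner, 63 x 63 x 2 mm, fixed on the floor of one tray compartment, with one sample part fixed at its middle: a dark round capacitor standing upright, 43 mm high with its wires. Origin: centre of the compartment, on its floor, 31 mm below the rim; axes as the tray's. Which compartment it is in changes each time
- liner_adapter: thin grey square liner, 63 x 63 x 2 mm, fixed on the floor of one tray compartment, with one sample part fixed at its middle: a small adapter, green block with black barrel, 12 mm high. Origin: centre of the compartment, on its floor, 31 mm below the rim; axes as the tray's. Which compartment it is in changes each time
- liner_blank: thin grey square liner, 63 x 63 x 2 mm, fixed on the floor of one tray compartment, bare. Origin: centre of the compartment, on its floor, 31 mm below the rim; axes as the tray's. Which compartment it is in changes each time
- standoff_a_center (a point): one of the four standoffs that start lying in the scoop: hexagonal brass standoff, 29 mm long with its thin threaded stub, 8 to 9 mm across, 10 g; the point is at its centre, 4 mm above its lying underside; its y axis runs along its length
- standoff_b_center (a point): one of the four standoffs that start lying in the scoop: hexagonal brass standoff, 29 mm long with its thin threaded stub, 8 to 9 mm across, 10 g; the point is at its centre, 4 mm above its lying underside; its y axis runs along its length
- standoff_c_center (a point): one of the four standoffs that start lying in the scoop: hexagonal brass standoff, 29 mm long with its thin threaded stub, 8 to 9 mm across, 10 g; the point is at its centre, 4 mm above its lying underside; its y axis runs along its length
- standoff_d_center (a point): one of the four standoffs that start lying in the scoop: hexagonal brass standoff, 29 mm long with its thin threaded stub, 8 to 9 mm across, 10 g; the point is at its centre, 4 mm above its lying underside; its y axis runs along its length
- tin: small round flux tin, 50 mm across, 18 mm high, loose on the bench near the work, to be left alone; origin at its underside
- tape: roll of tape lying flat, 61 mm across, 12 mm high, loose on the bench near the work, to be left alone; origin at its underside

How it is judged (in metres and radians):
On the way, in this order (a step that is already met when the one before it is completed fails the run):
1. the scoop is lifted clear of the bench (its centre above 50 mm) about level with all four standoffs still in it (height (world z) of scoop_center above 0.05 m and angle between scoop_center's own z axis and vertical below 0.4 rad and distance between each of standoff_a_center, standoff_b_center, standoff_c_center, standoff_d_center and scoop_center below 0.055 m), for 0.2 s.
2. all four standoffs lie in the compartment of the sample standoff while the scoop is still held up (its centre above 40 mm) (x of standoff_a_center in the frame of liner_standoff between -0.032 and 0.032 m and y of standoff_a_center in the frame of liner_standoff between -0.032 and 0.032 m and z of each of standoff_a_center, standoff_b_center, standoff_c_center, standoff_d_center in the frame of liner_standoff below 0.028 m and x of standoff_b_center in the frame of liner_standoff between -0.032 and 0.032 m and y of standoff_b_center in the frame of liner_standoff between -0.032 and 0.032 m and x of standoff_c_center in the frame of liner_standoff between -0.032 and 0.032 m and y of standoff_c_center in the frame of liner_standoff between -0.032 and 0.032 m and x of standoff_d_center in the frame of liner_standoff between -0.032 and 0.032 m and y of standoff_d_center in the frame of liner_standoff between -0.032 and 0.032 m and height (world z) of scoop_center above 0.04 m), for 0.2 s.
At the end, for the whole second after the job is handed in: All four standoffs lie at rest in the compartment with the sample standoff (centres within its walls and under 28 mm above its floor). The scoop rests on the bench, upright within 7 degrees, its centre 11-21 mm up. Tin and tape roll are within 20 mm of where they began (x of standoff_a_center in the frame of liner_standoff between -0.032 and 0.032 m and y of standoff_a_center in the frame of liner_standoff between -0.032 and 0.032 m and z of each of standoff_a_center, standoff_b_center, standoff_c_center, standoff_d_center in the frame of liner_standoff below 0.028 m and x of standoff_b_center in the frame of liner_standoff between -0.032 and 0.032 m and y of standoff_b_center in the frame of liner_standoff between -0.032 and 0.032 m and x of standoff_c_center in the frame of liner_standoff between -0.032 and 0.032 m and y of standoff_c_center in the frame of liner_standoff between -0.032 and 0.032 m and x of standoff_d_center in the frame of liner_standoff between -0.032 and 0.032 m and y of standoff_d_center in the frame of liner_standoff between -0.032 and 0.032 m and height (world z) of scoop_center between 0.011 and 0.021 m and angle between scoop_center's own z axis and vertical below 0.12 rad and linear speed of scoop below 0.02 m/s and linear speed of each of standoff_a, standoff_b, standoff_c, standoff_d below 0.03 m/s and distance of each of tin, tape from where it was at the start of the episode below 0.02 m); the robot touches nothing.
It fails at once if a finger presses on a standoff (over 1 N) (contact force between the fingers and standoff_a above 1 N or contact force between the fingers and standoff_b above 1 N or contact force between the fingers and standoff_c above 1 N or contact force between the fingers and standoff_d above 1 N).
It fails at once if the tin or the tape roll is moved more than 20 mm (distance of any of tin, tape from where it was at the start of the episode above 0.02 m).
It also fails if it takes over 58 s, if anything falls off the work surface, if the arm or the gripper's body presses on something with over 40 N, if the wrist force passes 120 N, or if a joint passes its speed limit or range.

## Working session

There is one attempt and no reset: what is moved stays moved. The work goes in short steps, Python scripts to look and compute and a shell command to move; the robot and the scene stay as the last step left them, time stands still between calls to the robot, and variables do not carry over. Pictures are saved under pics/ and viewed, and the job is handed in when it is done.

```bash
mkdir -p pics; ls; python3 - <<'E'
from cell import manip
import cv2
s=manip.read_state();print(s)
for n in("top","side","wrist"):
    p,d=manip.camera(n);cv2.imwrite(f"pics/{n}0.png",p[:,:,::-1])
    import numpy as np
    np.save(f"pics/{n}0d.npy",d)
    c=manip.calibration(n);print(n,c)
E
```

```text
pics
{'clock': 0.0, 'joints': array([ 1.20438366e+00,  3.00433735e-01,  1.52159651e+00, -9.03483587e-07,
        1.32069644e+00, -6.65763926e-02]), 'qd': array([ 0.0017226 , -0.00078241,  0.00045787, -0.00151855,  0.00021435,
       -0.00016696]), 'effort': array([-8.47620668e-04, -5.31812525e+01, -3.52739668e+01,  7.07448763e-02,
        2.43707048e-02, -1.53810365e-04]), 'eef_pos': array([162.34444076, 525.21370567, 204.90030057]), 'eef_rot': array([-3.14046108e+00, -7.45706189e-05,  2.84175656e+00]), 'wrist_force': array([-0.76321652,  0.28799212, -0.08501713]), 'moment': array([-0.02638252,  0.03450979, -0.03706191]), 'finger_gap': 93.87996247473059}
top {'fx': 438.2532540360508, 'fy': 438.2532540360508, 'cx': 270.7988819057867, 'cy': 208.50131312640312, 'world_from_camera': array([[-1.20523612e-02,  9.83770553e-01, -1.79025808e-01,
         3.24742739e+02],
       [-9.99927224e-01, -1.19536513e-02,  1.63012214e-03,
        -3.11608782e+01],
       [-5.36345925e-04,  1.79032426e-01,  9.83843027e-01,
         9.78845559e+02],
       [ 0.00000000e+00,  0.00000000e+00,  0.00000000e+
[... 276 characters left out ...]
4366468e-01,  7.87263026e-01,
         7.85904574e+02],
       [-1.50498798e-02,  7.87778375e-01,  6.15774905e-01,
         6.77210045e+02],
       [ 0.00000000e+00,  0.00000000e+00,  0.00000000e+00,
         1.00000000e+00]])}
wrist {'fx': 325.19226210127806, 'fy': 325.19226210127806, 'cx': 278.46384779072014, 'cy': 209.7780133980786, 'world_from_camera': array([[ 2.94503705e-01, -9.19755020e-01, -2.59457648e-01,
         8.69976413e+01],
       [ 9.55650150e-01,  2.83271514e-01,  8.05607871e-02,
         5.47895674e+02],
       [-5.99227453e-04, -2.71676191e-01,  9.62388533e-01,
         3.83969283e+02],
       [ 0.00000000e+00,  0.00000000e+00,  0.00000000e+00,
         1.00000000e+00]])}
```

View pics/top0.png

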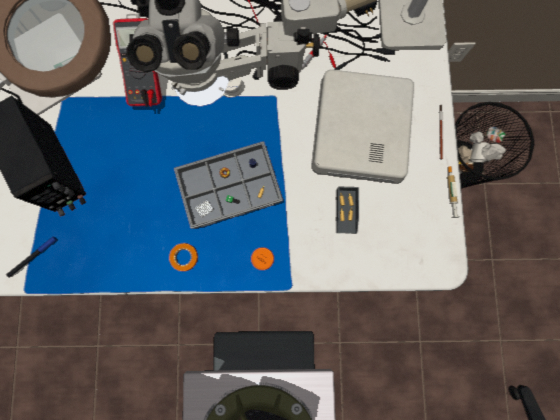

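View pics/side0.png

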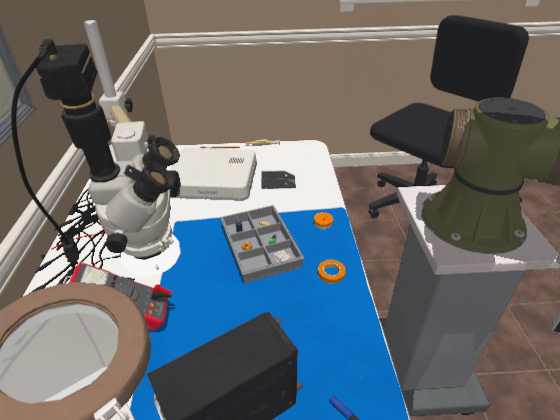

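```bash
cat > h.py <<'E'
import numpy as np,cv2
from cell import manip
def proj_inv(c,u,v,d):
    x=(u-c['cx'])/c['fx']*d; y=-(v-c['cy'])/c['fy']*d
    W=c['world_from_camera']
    P=np.stack([x,y,-np.asarray(d,float)*np.ones_like(x)],-1)
    return P@W[:3,:3].T+W[:3,3]
def onplane(c,u,v,z):
    a=proj_inv(c,np.array([u]),np.array([v]),1.0)[0]; o=c['world_from_camera'][:3,3]
    r=a-o; return o+r*(z-o[2])/r[2]
def pix(c,P):
    W=c['world_from_camera'];q=(np.asarray(P)-W[:3,3])@W[:3,:3]
    return c['cx']+c['fx']*q[...,0]/-q[...,2], c['cy']-c['fy']*q[...,1]/-q[...,2]
E
python3 - <<'E'
from h import *
c=manip.calibration('top');d=np.load('pics/top0d.npy')
for L in ['scoop_center','tray','liner_standoff','liner_blank','liner_capacitor','liner_adapter','liner_coil','liner_heatsink','standoff_a_center','tin','tape']:
    for r in manip.look_for('top',L)[:3]:
        b=r['bbox'];u=(b[0]+b[2])/2;v=(b[1]+b[3])/2
        print(L,round(r['p'],2),np.round(b),proj_inv(c,np.array(u),np.array(v),d[int(v),int(u)]).round())
print([ (L,[(round(r['p'],2),np.round(r['bbox'])) for r in manip.look_for('side',L)[:2]]) for L in ['scoop_center','liner_standoff','standoff_a_center']])
E
```

```text
scoop_center 0.77 [334. 188. 359. 238.] [ 491. -204.   -0.]
tray 0.97 [174. 144. 278. 228.] [551.  67.  22.]
liner_standoff 0.81 [248. 182. 279. 208.] [534. -16.   5.]
liner_blank 0.6 [181. 165. 213. 196.] [569. 135.   5.]
liner_capacitor 0.96 [238. 149. 269. 176.] [602.   4.  34.]
liner_capacitor 0.17 [187. 194. 222. 224.] [500. 115.  18.]
liner_adapter 0.84 [218. 186. 245. 215.] [520.  56.  14.]
liner_adapter 0.44 [207. 157. 241. 188.] [587.  73.   6.]
liner_coil 0.86 [206. 158. 242. 188.] [586.  73.   6.]
liner_heatsink 0.83 [187. 191. 219. 223.] [507. 120.   7.]
standoff_a_center 0.51 [350. 209. 354. 218.] [ 488. -215.    7.]
tin 0.81 [252. 248. 273. 270.] [388. -13.  14.]
tape 0.87 [171. 243. 198. 273.] [394. 161.  -0.]
[('scoop_center', [(0.6, array([260., 171., 297., 190.]))]), ('liner_standoff', [(0.67, array([252., 215., 278., 227.]))]), ('standoff_a_center', [(0.61, array([229., 222., 252., 232.]))])]
```

```bash
python3 - <<'E'
import cv2
p=cv2.imread('pics/top0.png')
a=cv2.resize(p[180:245,320:375],None,fx=9,fy=9,interpolation=cv2.INTER_CUBIC)
b=cv2.resize(p[135:235,165:290],None,fx=4.5,fy=4.5,interpolation=cv2.INTER_CUBIC)
cv2.imwrite('pics/c1.png',a);cv2.imwrite('pics/c2.png',b)
p=cv2.imread('pics/side0.png')
cv2.imwrite('pics/c3.png',cv2.resize(p[160:200,245:310],None,fx=10,fy=10,interpolation=cv2.INTER_CUBIC))
E
```

```text
(no output)
```

View pics/c1.png

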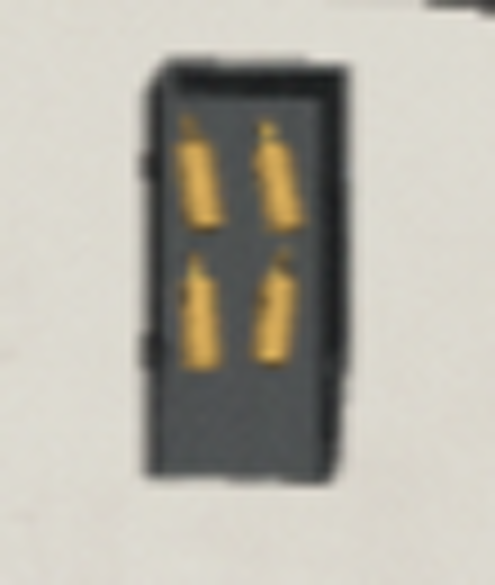

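View pics/c2.png

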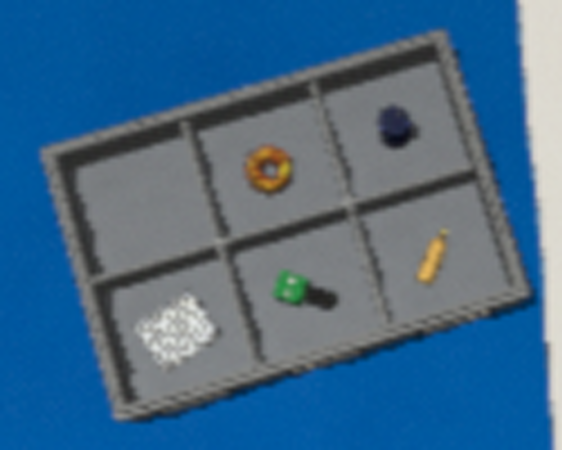

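View pics/c3.png

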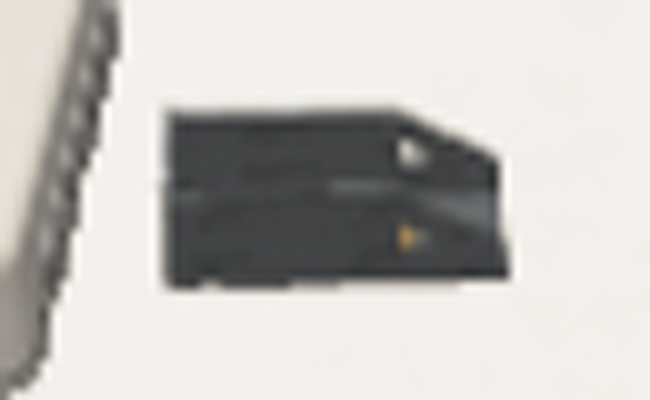

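View pics/wrist0.png

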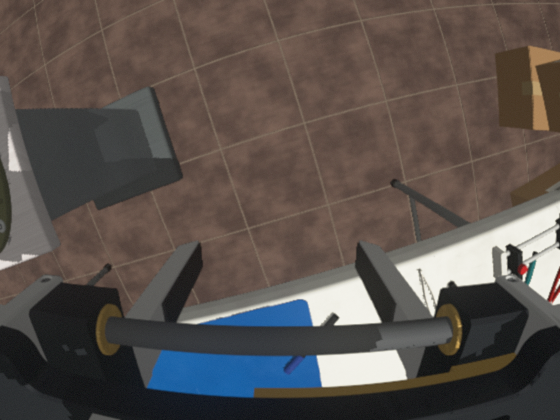

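```bash
python3 - <<'E'
from h import *
c=manip.calibration('top');d=np.load('pics/top0d.npy')
def cloud(u0,u1,v0,v1):
    V,U=np.mgrid[v0:v1,u0:u1]; D=d[v0:v1,u0:u1]; P=proj_inv(c,U.astype(float),V.astype(float),D);return P[D>0]
P=cloud(160,300,130,245)
rim=P[(P[:,2]>28)&(P[:,2]<42)]
r=cv2.minAreaRect(rim[:,:2].astype(np.float32));print('tray rim',r,len(rim),np.median(rim[:,2]))
P=cloud(325,370,180,245)
print('bench',np.median(P[:,2]))
r=P[(P[:,2]>24)&(P[:,2]<45)];print('scoop hi',cv2.minAreaRect(r[:,:2].astype(np.float32)),len(r))
r=P[(P[:,2]>8)&(P[:,2]<45)];print('scoop',cv2.minAreaRect(r[:,:2].astype(np.float32)),len(r))
f=lambda x,y,z,s,u0,v0:onplane(c,(x+.5)/s-.5+u0,(y+.5)/s-.5+v0,z).round(1)
for n,x,y,z in [('TL',165,65,32),('TR',345,68,32),('BR floor',330,480,2),('BL floor',148,475,2)]: print(n,f(x,y,z,9,320,180))
for n,x,y in [('s1',198,175),('s2',275,178),('s3',200,318),('s4',275,310)]: print(n,f(x,y,6,9,320,180))
for n,x,y,z in [('tTL',42,152,34),('tTR',445,32,34),('tBR',530,290,34),('tBL',118,408,34),('samp',432,257,9)]: print(n,f(x,y,z,4.5,165,135))
# overlays via projection done later
E
```

```text
tray rim ((554.23974609375, 63.286346435546875), (144.8520050048828, 211.2015838623047), 16.624080657958984) 1178 32.272146632271415
bench -1.59112965524821
scoop hi ((504.8916931152344, -202.29931640625), (46.528594970703125, 80.58531951904297), 87.44086456298828) 147
scoop ((495.277099609375, -201.98728942871094), (46.711585998535156, 100.0141830444336), 87.6928939819336) 330
TL [ 544.2 -182.    32. ]
TR [ 542.9 -226.2   32. ]
BR floor [ 444.6 -223.7    2. ]
BL floor [ 446.4 -178.4    2. ]
s1 [ 521.7 -193.3    6. ]
s2 [ 520.7 -212.6    6. ]
s3 [ 485.2 -192.3    6. ]
s4 [ 487.  -211.1    6. ]
tTL [590.2 182.   34. ]
tTR [649.8 -18.1  34. ]
tBR [517.5 -58.5  34. ]
tBL [461.7 141.7  34. ]
samp [540.1 -10.2   9. ]
```

```bash
python3 - <<'E'
from h import *
for cam in('top','side'):
    c=manip.calibration(cam);d=np.load(f'pics/{cam}0d.npy')
    V,U=np.mgrid[0:420,0:560];P=proj_inv(c,U.astype(float),V.astype(float),d)[d>0]
    def q(n,x0,x1,y0,y1,z0=60):
        s=P[(P[:,0]>x0)&(P[:,0]<x1)&(P[:,1]>y0)&(P[:,1]<y1)&(P[:,2]>z0)]
        print(cam,n,len(s),s.min(0).round() if len(s) else '',s.max(0).round() if len(s) else '')
    q('box',400,720,-340,-100,25)
    q('box+',520,560,-340,-100,35)
    for x in range(500,800,40): q('scope %d'%x,x,x+40,-150,150,60)
E
```

```text
top box 6227 [ 466. -340.   25.] [ 720. -128.   52.]
top box+ 1 [ 534. -181.   36.] [ 534. -181.   36.]
top scope 500 0  
top scope 540 0  
top scope 580 0  
top scope 620 0  
top scope 660 20 [697.  90. 276.] [700. 108. 284.]
top scope 700 1574 [700.  75.  60.] [740. 150. 319.]
top scope 740 2613 [740. -94.  61.] [780. 150. 319.]
top scope 780 3583 [ 780. -136.   60.] [820. 150. 312.]
side box 2359 [ 465. -340.   25.] [ 720. -125.   53.]
side box+ 1 [ 544. -218.   35.] [ 544. -218.   35.]
side scope 500 0  
side scope 540 0  
side scope 580 0  
side scope 620 0  
side scope 660 4 [699.  94. 281.] [700. 108. 284.]
side scope 700 820 [700.  73.  61.] [740. 150. 320.]
side scope 740 751 [740. -88.  62.] [780. 150. 320.]
side scope 780 842 [ 780. -111.  199.] [820. 150. 499.]
```

```bash
python3 -m inch '{"grip":[1,1,1,1,1,1,1,1,1,1],"travel":[[2.5,-5,0],[5,-10,0],[7.5,-15,0],[10,-20,0],[12.5,-25,0],[15,-30,0],[17.5,-35,0],[20,-40,0],[22.5,-45,0],[22.5,-45,0]],"turn":[[0,0,0],[0,0,2],[0,0,4],[0,0,6],[0,0,8],[0,0,10],[0,0,12],[0,0,15],[0,0,15],[0,0,15]]}' 30
python3 - <<'E'
from cell import manip
print(manip.read_state())
E
```

```text
clock: 2.1
eef_pos: [388.4, 72.8, 205.5]
eef_rot: [-3.141, 0.0, 3.098]
wrist_force: [-0.2, 0.4, 0.2]
finger_gap: 93.6
{'clock': 2.1, 'joints': array([ 9.26853832e-02, -5.44682546e-02,  1.91890625e+00, -2.38723610e-04,
        1.27707195e+00, -1.43494352e+00]), 'qd': array([ 0.08892029, -0.01383773,  0.01885561,  0.01062623,  0.00557912,
        0.06754342]), 'effort': array([-3.48056875e+00, -3.07000852e+01, -3.54557312e+01, -2.47867322e-01,
       -3.04331433e-02, -1.20873280e+00]), 'eef_pos': array([388.36515546,  72.79486926, 205.46221612]), 'eef_rot': array([-3.14137745e+00,  1.12883545e-04,  3.09849435e+00]), 'wrist_force': array([-0.20725452,  0.36917778,  0.21092299]), 'moment': array([ 0.02524494,  0.01904425, -0.03116865]), 'finger_gap': 93.56860463429467}
```

```bash
python3 -m inch '{"grip":[1,1,1,1,1,1,1],"travel":[[2.2,-5.5,0],[4.4,-11,0],[6.6,-16.5,0],[8.8,-22,-1],[11.1,-27.5,-3],[11.1,-27.5,-6],[11.1,-27.5,-6]],"turn":[[0,0,0],[0,0,0],[0,0,0],[0,0,0],[0,0,0],[0,0,0],[0,0,0]]}' 30
python3 - <<'E'
from h import *
s=manip.read_state();print(s['eef_pos'],s['eef_rot'],s['joints'])
for n in('wrist','side','top'):
    p,d=manip.camera(n);cv2.imwrite(f'pics/{n}1.png',p[:,:,::-1]);np.save(f'pics/{n}1d.npy',d)
np.save('pics/w1.npy',manip.calibration('wrist'),allow_pickle=True)
E
```

```text
clock: 2.98
eef_pos: [498.6, -201.2, 143.6]
eef_rot: [3.14, -0.004, 3.099]
wrist_force: [-0.3, -0.1, 0.8]
finger_gap: 93.6
[ 498.63090022 -201.16777509  143.62054446] [ 3.14000779 -0.0037331   3.09863714] [-4.51576718e-01  3.33973145e-01  1.62618424e+00 -3.12320254e-05
  1.18549076e+00 -1.97940277e+00]
```

View pics/wrist1.png

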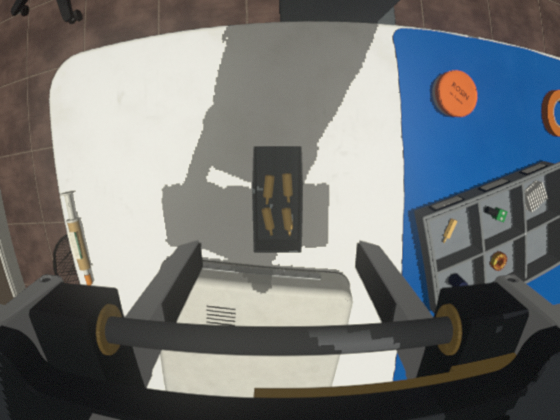

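View pics/side1.png

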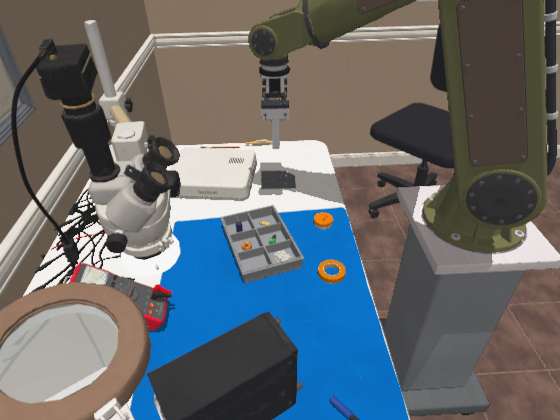

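```bash
cat >> h.py <<'E'
def wcloud(c,d):
    V,U=np.mgrid[0:420,0:560]; dx=(U-c['cx'])/c['fx'];dy=(V-c['cy'])/c['fy']
    t=np.hypot(dx,dy)+1e-9
    k=np.tan(t)/t
    P=np.stack([dx*k*d,-dy*k*d,-d.astype(float)],-1);W=c['world_from_camera']
    return P@W[:3,:3].T+W[:3,3]
E
python3 - <<'E'
from h import *
c=np.load('pics/w1.npy',allow_pickle=True).item();d=np.load('pics/wrist1d.npy')
P=wcloud(c,d)
Q=P[120:262,230:325].reshape(-1,3)
print('bench',np.median(P[100:140,120:180,2]))
for lo in(8,24):
    r=Q[(Q[:,2]>lo)&(Q[:,2]<40)&(Q[:,0]<556)];print(lo,len(r),cv2.minAreaRect(r[:,:2].astype(np.float32)))
def at(u,v):print((u,v),P[v,u].round(1))
for uv in[(268,186),(286,186),(268,220),(287,220),(450,230)]:at(*uv)
E
```

```text
bench 0.8245847271352318
8 2043 ((496.7591857910156, -203.4984130859375), (46.91303634643555, 100.04582977294922), 87.56375885009766)
24 804 ((503.88067626953125, -203.8013916015625), (46.91303634643555, 85.78995513916016), 87.56375885009766)
(268, 186) [ 485.2 -212.1   11.7]
(286, 186) [ 485.9 -194.4   12. ]
(268, 220) [ 520.6 -213.9   10.8]
(287, 220) [ 521.1 -194.6   11.7]
(450, 230) [540.3 -11.9  15.3]
```

```bash
python3 -m inch '{"grip":[1,1,1,1,1,-1,-1,-1,-1,-1],"travel":[[0.2,-0.2,-4],[0.2,-0.2,-8],[0.2,-0.2,-12],[0.2,-0.2,-13.8],[0.2,-0.2,-13.8],[0.2,-0.2,-13.8],[0.2,-0.2,-13.8],[0.2,-0.2,-13.8],[0.2,-0.2,-13.8],[0.2,-0.2,-13.8]],"turn":[[0,0,0],[0,0,0],[0,0,0],[0,0,0],[0,0,0],[0,0,0],[0,0,0],[0,0,0],[0,0,0],[0,0,0]]}' 35
python3 - <<'E'
from h import *
p,d=manip.camera('wrist');cv2.imwrite('pics/wrist2.png',p[:,:,::-1])
E
```

```text
clock: 4.38
eef_pos: [502.0, -203.5, 9.1]
eef_rot: [-3.141, 0.002, 3.1]
wrist_force: [0.2, -0.5, 0.4]
finger_gap: 47.7
```

View pics/wrist2.png

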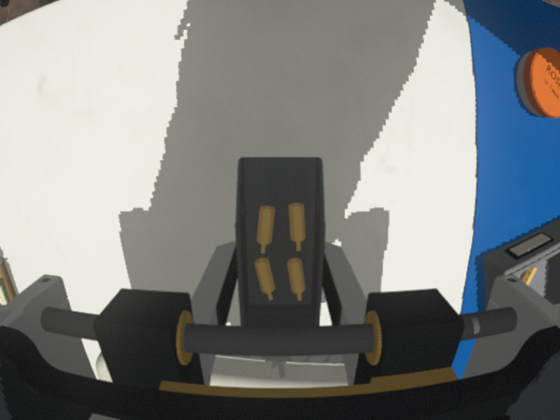

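```bash
python3 -m inch '{"grip":[-1,-1,-1],"travel":[[0,0,0],[0,0,0],[0,0,0]],"turn":[[0,0,0],[0,0,0],[0,0,0]]}' 35
```

```text
clock: 4.8
eef_pos: [502.0, -203.5, 9.0]
eef_rot: [-3.141, 0.002, 3.1]
wrist_force: [-0.4, 0.2, 0.5]
finger_gap: 45.5
```

```bash
python3 -m inch '{"grip":[-1,-1,-1,-1,-1,-1,-1,-1],"travel":[[0,0,0.5],[0,0,1.5],[0,0,3],[0,0,5],[0,0,7],[0,0,9],[0,0,10],[0,0,10]],"turn":[[0,0,0],[0,0,0],[0,0,0],[0,0,0],[0,0,0],[0,0,0],[0,0,0],[0,0,0]]}' 40
python3 - <<'E'
from h import *
for n in('wrist','side'):
    p,d=manip.camera(n);cv2.imwrite(f'pics/{n}3.png',p[:,:,::-1])
    if n=='side': cv2.imwrite('pics/side3c.png',cv2.resize(p[90:240,200:340,::-1],None,fx=4,fy=4))
E
```

```text
clock: 5.8
eef_pos: [502.2, -203.5, 109.8]
eef_rot: [-3.14, 0.003, 3.1]
wrist_force: [-0.6, 0.5, -1.8]
finger_gap: 45.5
```

View pics/side3c.png

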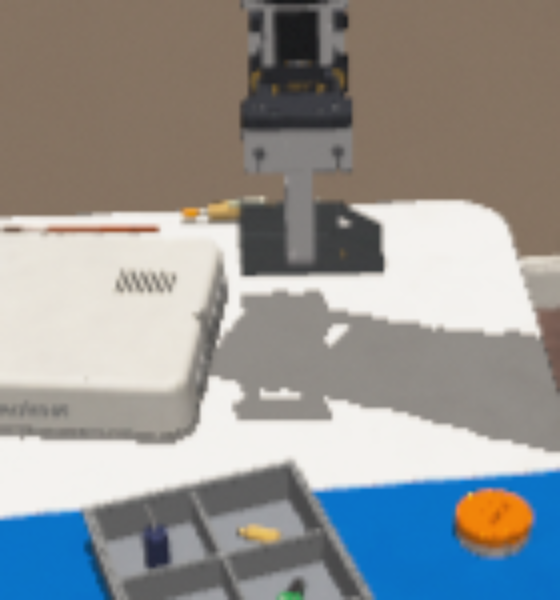

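View pics/wrist3.png

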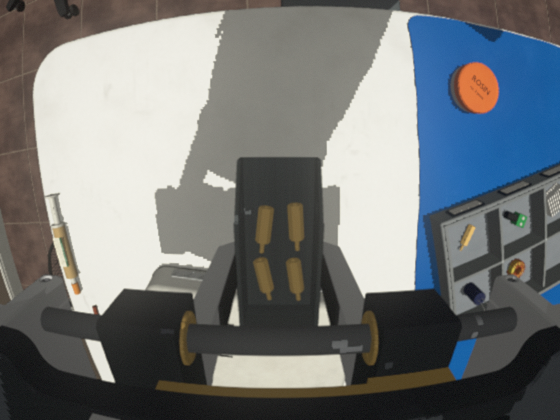

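```bash
python3 -m inch '{"grip":[-1,-1,-1,-1,-1,-1,-1,-1,-1,-1],"travel":[[0.4,0.8,0],[1.4,2.6,0],[2.8,5.2,0],[4.4,8.4,0],[6,11.6,0],[7.6,14.8,0],[9.2,17.8,0],[10.4,20,0],[11.1,21.3,0],[11.1,21.3,0]],"turn":[[0,0,1],[0,0,3],[0,0,5],[0,0,8],[0,0,11],[0,0,14],[0,0,16],[0,0,18],[0,0,19],[0,0,19]]}' 40
python3 - <<'E'
from h import *
s=manip.read_state();print(s['joints'].round(2),s['eef_pos'],np.degrees(s['eef_rot']))
for n in('wrist','side','top'):
    c=manip.calibration(n)
    p,d=manip.camera(n);cv2.imwrite(f'pics/{n}4.png',p[:,:,::-1])
    np.save(f'pics/{n}4d.npy',d);np.save(f'pics/{n}4c.npy',c,allow_pickle=True)
    if n=='side': cv2.imwrite('pics/side4c.png',cv2.resize(p[120:290,180:340,::-1],None,fx=3.5,fy=3.5))
E
```

```text
clock: 7.15
eef_pos: [612.7, 10.3, 108.0]
eef_rot: [-3.141, 0.0, -2.851]
wrist_force: [-0.0, 0.3, -1.5]
finger_gap: 45.8
[-0.04  0.53  1.44 -0.    1.18 -1.9 ] [612.65312692  10.31825297 108.0266619 ] [-1.79981568e+02  2.32218364e-02 -1.63344895e+02]
```

View pics/side4c.png

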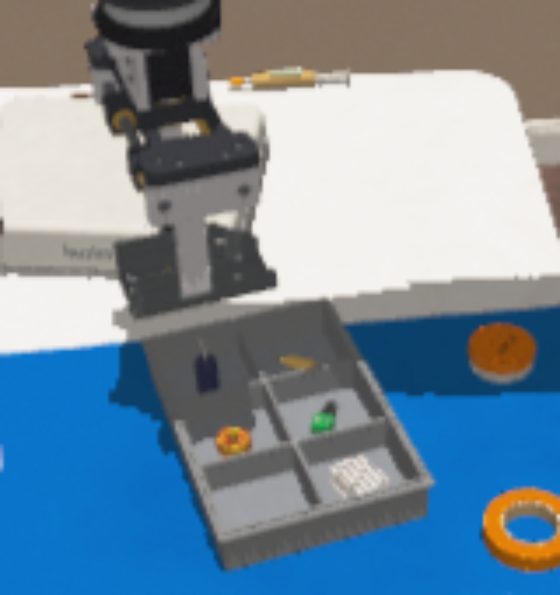

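View pics/wrist4.png

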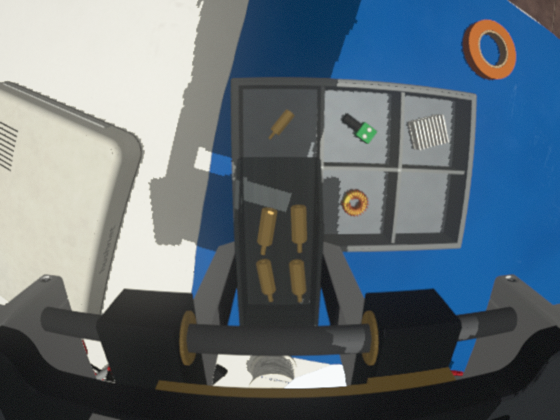

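```bash
python3 - <<'E'
from h import *
c=np.load('pics/wrist4c.npy',allow_pickle=True).item();d=np.load('pics/wrist4d.npy')
P=wcloud(c,d);p=cv2.imread('pics/wrist4.png')
Q=P[70:256,230:480].reshape(-1,3)
for lo,hi in((26,42),):
    r=Q[(Q[:,2]>lo)&(Q[:,2]<hi)];print(len(r),np.median(r[:,2]),cv2.minAreaRect(r[:,:2].astype(np.float32)))
print('sample',P[125,282].round(1),'liner',P[105,260].round(1),P[140,310].round(1))
sc=P[150:320,236:326].reshape(-1,3);sc=sc[(sc[:,2]>85)&(sc[:,2]<150)]
print(cv2.minAreaRect(sc[:,:2].astype(np.float32)))
a=np.radians(16.6);ex=np.array([np.cos(a),np.sin(a)]);C=np.array([541,-11.])
print('scoop mouth edge tray-local x from C', np.percentile((sc[:,:2]-C)@ex,[0,1,3,50]))
floor=P[165:175,265:300].reshape(-1,3);print('floor z near mouth',np.median(floor[:,2]))
for v in range(150,170,2):print(v,P[v,281].round(1))
E
```

```text
6923 32.30218235048858 ((553.524169921875, 62.69427490234375), (144.3546600341797, 212.38035583496094), 16.619918823242188)
sample [540.1  -9.3  12.7] liner [528.8 -32.3   3. ] [545.5  17.8   4.4]
((604.3591918945312, 8.960128784179688), (99.6517562866211, 50.58893585205078), 16.330034255981445)
scoop mouth edge tray-local x from C [16.68526659 17.49311042 19.30846812 64.15048609]
floor z near mouth 98.66868967380108
150 [561.4  -3.6   3. ]
152 [562.9  -3.2   5.3]
154 [564.6  -2.7   4.4]
156 [566.3  -2.2   4.2]
158 [557.6  -5.5  98.6]
160 [558.7  -5.2  99.1]
162 [559.9  -4.8  98.5]
164 [561.   -4.5  99.1]
166 [562.2  -4.1  98.2]
168 [563.3  -3.8  98.6]
```

```bash
python3 -m inch '{"grip":[-1,-1,-1,-1,-1,-1,-1,-1,-1,-1],"travel":[[0,0,-0.3],[0,0,-1],[-0.1,0,-1.7],[-0.1,0,-2.4],[-0.2,0,-3.1],[-0.2,-0.1,-3.7],[-0.3,-0.1,-4],[-0.3,-0.1,-4.2],[-0.3,-0.1,-4.2],[-0.3,-0.1,-4.2]],"turn":[[0.3,-1,0],[0.9,-2.9,0],[1.4,-4.8,0],[2,-6.7,0],[2.6,-8.6,0],[3.2,-10.5,0],[3.4,-11.5,0],[3.4,-11.5,0],[3.4,-11.5,0],[3.4,-11.5,0]]}' 40
cat > look.py <<'E'
import sys
from h import *
k=sys.argv[1]
s=manip.read_state();print(s['joints'].round(2),s['eef_pos'].round(1),np.degrees(s['eef_rot']).round(1))
for n in('wrist','side'):
    p,d=manip.camera(n);cv2.imwrite(f'pics/{n}{k}.png',p[:,:,::-1])
    if n=='side': cv2.imwrite(f'pics/side{k}c.png',cv2.resize(p[120:290,180:340,::-1],None,fx=3.5,fy=3.5))
    if n=='wrist': cv2.imwrite(f'pics/wrist{k}c.png',cv2.resize(p[40:320,200:360,::-1],None,fx=2,fy=2))
E
python3 look.py 5
```

```text
clock: 8.55
eef_pos: [609.6, 8.0, 66.6]
eef_rot: [-3.141, 0.21, -2.853]
wrist_force: [0.5, 0.3, -2.1]
finger_gap: 45.2
[-0.08  0.47  1.64  0.1   0.83 -2.  ] [609.6   8.   66.6] [-179.9   12.  -163.5]
```

View pics/side5c.png

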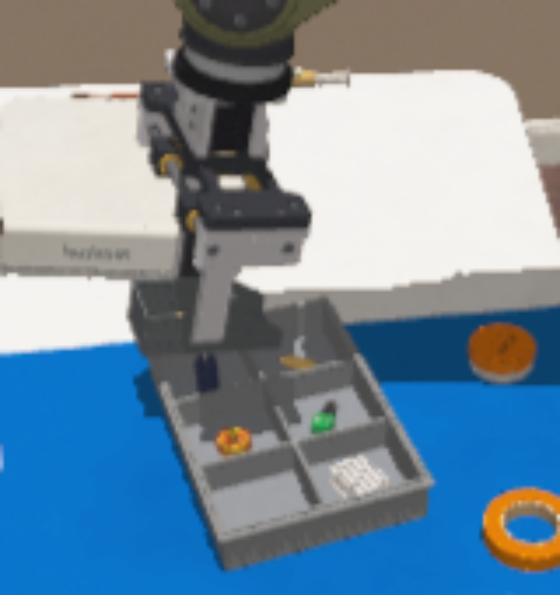

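View pics/wrist5c.png

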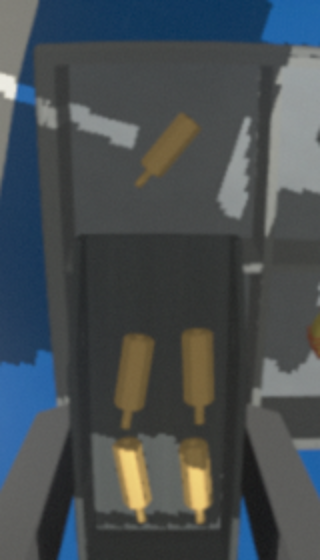

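```bash
python3 -m inch '{"grip":[-1,-1,-1,-1,-1,-1,-1,-1,-1,-1],"travel":[[-0.07,-0.02,0],[-0.14,-0.04,0],[-0.22,-0.07,-0.05],[-0.3,-0.09,0],[-0.38,-0.11,0.04],[-0.45,-0.13,0.07],[-0.52,-0.15,0.1],[-0.6,-0.18,0.12],[-0.68,-0.2,0.14],[-0.76,-0.23,0.16]],"turn":[[0.57,-1.92,0],[1.14,-3.83,0],[1.7,-5.75,0],[2.3,-7.7,0],[2.7,-9.1,0],[3.15,-10.5,0],[3.6,-12,0],[4,-13.4,0],[4.4,-14.8,0],[4.9,-16.3,0]]}' 40
python3 look.py 6
```

```text
clock: 9.9
eef_pos: [602.0, 5.7, 68.3]
eef_rot: [-3.141, 0.509, -2.853]
wrist_force: [0.6, -0.1, -1.3]
finger_gap: 45.7
[-0.14  0.37  1.88  0.47  0.47 -2.38] [602.    5.7  68.3] [-180.    29.1 -163.5]
```

View pics/side6c.png

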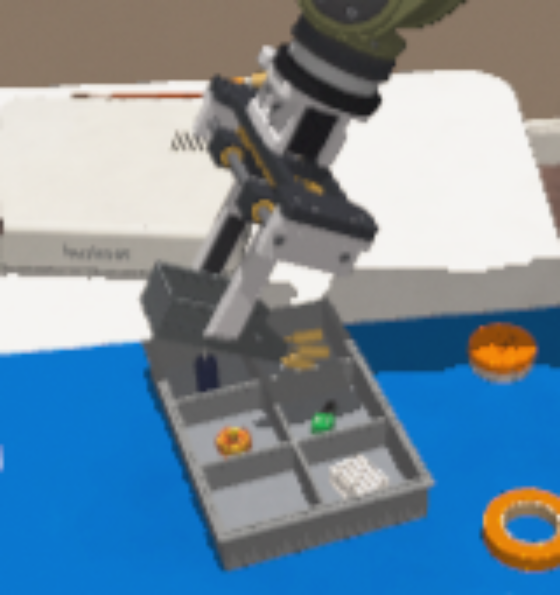

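View pics/wrist6c.png

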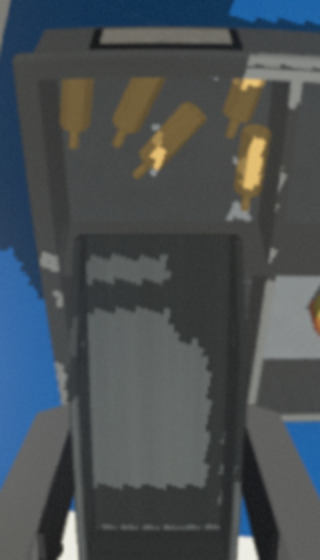

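```bash
python3 -m inch '{"grip":[-1,-1,-1,-1,-1,-1],"travel":[[0,0,0],[0,0,0.5],[0,0,2],[0,0,4],[0,0,6],[0,0,6]],"turn":[[0,0,0],[0,0,0],[0,0,0],[0,0,0],[0,0,0],[0,0,0]]}' 40
python3 look.py 7; python3 - <<'E'
from h import *
p,d=manip.camera('side')
cv2.imwrite('pics/s7z.png',cv2.resize(p[195:240,215:290,::-1],None,fx=8,fy=8,interpolation=cv2.INTER_CUBIC))
E
```

```text
clock: 10.75
eef_pos: [602.5, 5.4, 130.4]
eef_rot: [-3.14, 0.511, -2.853]
wrist_force: [1.0, 0.0, -1.6]
finger_gap: 46.0
[-0.14  0.27  1.84  0.37  0.6  -2.27] [602.5   5.4 130.4] [-179.9   29.3 -163.4]
```

View pics/s7z.png

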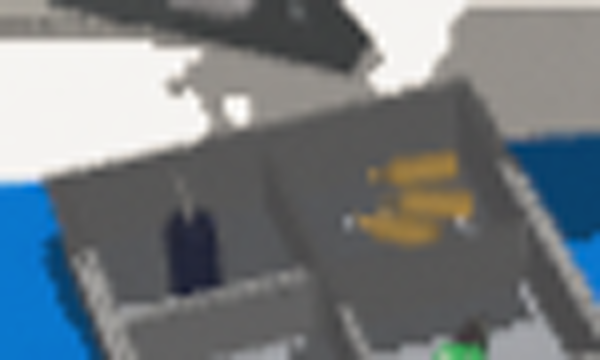

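View pics/wrist7c.png

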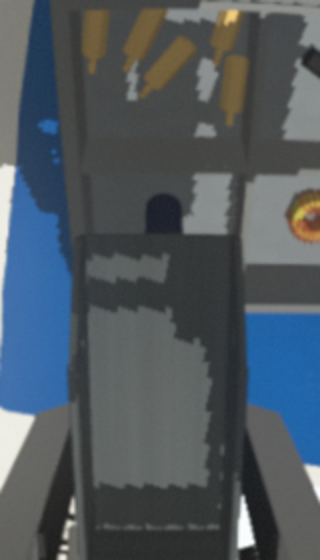

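```bash
python3 -m inch '{"grip":[-1,-1,-1,-1,-1,-1,-1,-1],"travel":[[0,0,0],[0,-1,0],[0,-2,0],[0,-3,0],[0,-4,0],[0,-5,0],[0,-5,0],[0,-5,0]],"turn":[[-1.4,4.7,0],[-2.8,9.4,0],[-4.2,14,0],[-5.6,18.7,0],[-7,23.4,0],[-8.4,28.05,0],[-8.4,28.05,0],[-8.4,28.05,0]]}' 40
```

```text
clock: 11.9
eef_pos: [601.0, -44.0, 126.8]
eef_rot: [-3.141, -0.004, -2.853]
wrist_force: [-0.8, -0.4, -0.9]
finger_gap: 45.5
```

```bash
python3 -m inch '{"grip":[-1,-1,-1,-1,-1,-1,-1,-1,-1],"travel":[[-1.2,-2,0],[-2.5,-4,0],[-4,-6.5,0],[-5.5,-9,0],[-7,-11.5,0],[-8.5,-14,-1],[-9.9,-16,-3],[-9.9,-16,-5],[-9.9,-16,-5]],"turn":[[0,0,-2],[0,0,-5],[0,0,-8],[0,0,-11],[0,0,-14],[0,0,-17],[0,0,-19],[0,0,-19],[0,0,-19]]}' 40
python3 look.py 8;  python3 - <<'E'
from h import *
p,d=manip.camera('side')
cv2.imwrite('pics/s8z.png',cv2.resize(p[120:240,215:310,::-1],None,fx=6,fy=5,interpolation=cv2.INTER_CUBIC))
p,d=manip.camera('top')
cv2.imwrite('pics/t8z.png',cv2.resize(p[135:235,165:290,::-1],None,fx=4.5,fy=4.5,interpolation=cv2.INTER_CUBIC))
E
```

```text
clock: 13.02
eef_pos: [500.5, -204.3, 75.9]
eef_rot: [3.141, -0.005, 3.097]
wrist_force: [-0.6, 0.7, -2.2]
finger_gap: 45.9
[-0.45  0.43  1.67 -0.    1.05 -1.98] [ 500.5 -204.3   75.9] [180.   -0.3 177.4]
```

View pics/s8z.png

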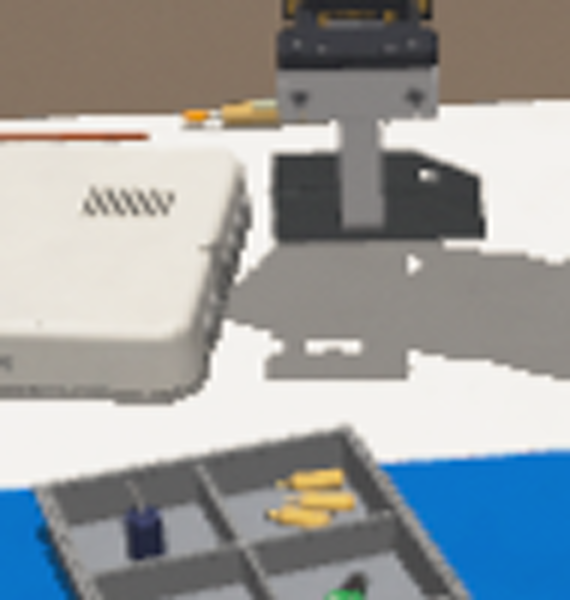

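View pics/t8z.png

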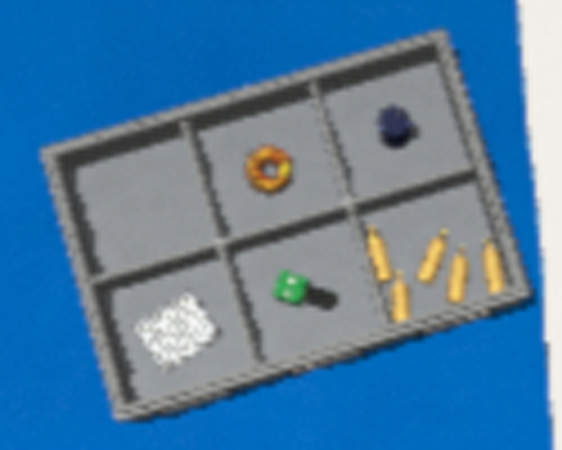

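```bash
python3 -m inch '{"grip":[-1,-1,-1,-1,-1,-1,-1,-1],"travel":[[0,0,-1],[0,0,-2.5],[0,0,-4.5],[0,0,-5.8],[0,0,-6.3],[0,0,-6.5],[0,0,-6.6],[0,0,-6.6]],"turn":[[0,0,0],[0,0,0],[0,0,0],[0,0,0],[0,0,0],[0,0,0],[0,0,0],[0,0,0]]}' 40
```

```text
clock: 14.22
eef_pos: [502.5, -204.2, 12.1]
eef_rot: [-3.141, -0.001, 3.098]
wrist_force: [0.3, 0.6, -1.3]
finger_gap: 45.6
```

```bash
python3 -m inch '{"grip":[-1,-1,-1],"travel":[[0,0,-0.2],[0,0,-0.4],[0,0,-0.4]],"turn":[[0,0,0],[0,0,0],[0,0,0]]}' 40
```

```text
clock: 14.6
eef_pos: [502.8, -204.4, 9.0]
eef_rot: [-3.14, -0.001, 3.098]
wrist_force: [-3.4, 1.9, 9.7]
finger_gap: 45.7
```

Contact with the bench (z = 9.0 as at the grasp). Release slowly and rise.

```bash
python3 -m inch '{"grip":[-0.02,0.2,0.5,0.8,1,1,1,1],"travel":[[0,0,0],[0,0,0],[0,0,0],[0,0,0],[0,0,0],[0,0,0],[0,0,0],[0,0,0]],"turn":[[0,0,0],[0,0,0],[0,0,0],[0,0,0],[0,0,0],[0,0,0],[0,0,0],[0,0,0]]}' 40
python3 -m inch '{"grip":[1,1,1,1,1,1],"travel":[[0,0,1],[0,0,4],[0,0,8],[0,0,12],[0,0,14],[0,0,14]],"turn":[[0,0,0],[0,0,0],[0,0,0],[0,0,0],[0,0,0],[0,0,0]]}' 40
python3 look.py 9;  python3 - <<'E'
from h import *
s=manip.read_state();print(s['clock'],s['finger_gap'])
c=manip.calibration('wrist');p,d=manip.camera('wrist');P=wcloud(c,d)
Q=P[120:262,230:325].reshape(-1,3)
for lo in(8,24):
    r=Q[(Q[:,2]>lo)&(Q[:,2]<40)&(Q[:,0]<556)];print(lo,len(r),cv2.minAreaRect(r[:,:2].astype(np.float32)),np.percentile(r[:,2],[5,95]))
p,d=manip.camera('top');cv2.imwrite('pics/top9.png',p[:,:,::-1])
p,d=manip.camera('side')
cv2.imwrite('pics/s9z.png',cv2.resize(p[150:250,215:350,::-1],None,fx=5.5,fy=5.5,interpolation=cv2.INTER_CUBIC))
for n in('tin','tape'):print([(r['p'],np.round(r['bbox'])) for r in manip.look_for('top',n)[:1]])
E
```

```text
clock: 15.6
eef_pos: [502.8, -204.4, 9.0]
eef_rot: [-3.14, -0.001, 3.098]
wrist_force: [0.4, -0.7, -0.9]
finger_gap: 94.2
clock: 16.35
eef_pos: [503.4, -204.6, 150.8]
eef_rot: [-3.139, 0.003, 3.098]
wrist_force: [-0.4, -0.3, -1.7]
finger_gap: 93.8
[-0.45  0.33  1.61 -0.    1.2  -1.98] [ 503.4 -204.6  150.8] [-1.798e+02  1.000e-01  1.775e+02]
16.45 94.05358521230055
8 1190 ((495.68695068359375, -204.85223388671875), (46.846675872802734, 100.64933013916016), 87.56527709960938) [10.31456359 31.58415479]
24 684 ((506.1196594238281, -205.28982543945312), (46.840213775634766, 79.77702331542969), 87.5036849975586) [25.09846655 31.88151115]
[(0.89, array([252., 249., 272., 271.]))]
[(0.8, array([169., 244., 198., 272.]))]
```

View pics/s9z.png

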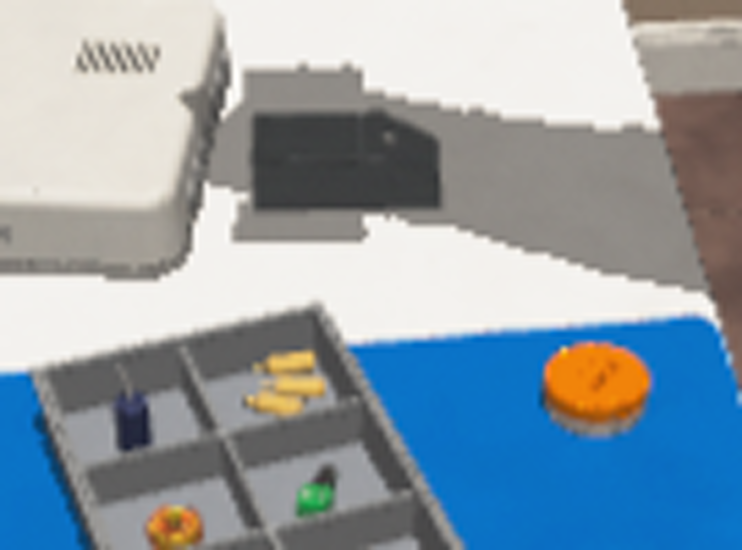

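View pics/wrist9.png

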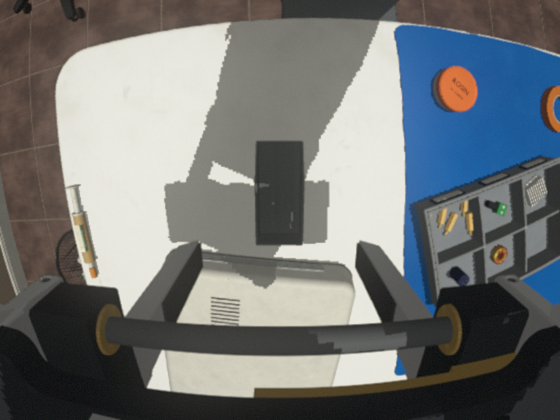

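```bash
python3 -c "
from cell import manip
print(manip.sign_off())"
```

```text
the job is handed in; nothing more can be done
None
```

I gripped the scoop from outside and lifted it level. I tipped it about 29° over the near-right compartment, the one with the sample standoff, and set the empty scoop back almost exactly where it started. The job was handed in at about 17 s.

**Standoffs:** the top picture showed five in that compartment, the four poured plus the fixed sample. I judged this by eye and did not compute each standoff's position.

**Scoop:** it rests flat and empty, within about 2 mm of its start. Its rim measures about 32 mm up.

**Tin and tape:** the detector put both within about 2 pixels (roughly 4 mm) of where they began.

**Robot:** the gripper is open and about 150 mm above the bench, touching nothing.

**Disagreements:** the tool stopped about 3 mm above the commanded height at the grasp and again at the set-down. I took 9 mm as the true resting height and lowered until the force rose to about 10 N. No check failed.

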